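# Sort the leftover fasteners and the marker

## Task

Sort the handful left on the bench after the job: both bolts (the bright hexagon bolt and the black cap screw) into the blue bin, both nuts (the blue-coated one and the brass one) into the grey bin, and the orange marker flat into the longer bay of the empty black tray beside them. Leave the red rubber block and the tape measure where they are.

Things in the scene. Friction and masses are not known exactly. Their poses are not given: they have to be found in the camera images.
- steel_bolt: Bright steel hexagon-head M20 bolt standing on its head, threaded shank up: 53 mm tall, about 0.17 kg; head a hexagon 30 mm across flats, 35 mm across corners, 13 mm high; shank 20 mm diameter. Origin at the centre of the head's underside, z up along the shank. Its x axis is square to one pair of flats; flats repeat every 60 degrees of yaw.
- cap_screw: Black cap screw standing on its head, threaded shank up: 55 mm tall, about 0.18 kg; round knurled head 31 mm diameter, 20 mm high; shank 20 mm diameter. Origin at the centre of the head's underside, z up. It counts as a bolt.
- blue_nut: Blue-coated steel M20 hexagon nut lying flat: 30 mm across flats, 35 mm across corners, 16 mm high, 17 mm hole. Origin at the centre of its underside, z up. Its x axis is square to one pair of flats; flats repeat every 60 degrees of yaw.
- brass_nut: Yellow brass hexagon nut lying flat: 30 mm across flats, 35 mm across corners, 16 mm high, 17 mm hole. Origin at the centre of its underside, z up. Its x axis is square to one pair of flats; flats repeat every 60 degrees of yaw.
- marker: Orange felt marker with a black clip, lying flat: 134 mm long, 10 mm wide, 12 mm high. Origin at the middle of its length on its underside; y axis along its length, x across it, z up.
- blue_bin: Empty blue plastic parts bin in the middle of the bench (not one of those on the wall), open on top, fixed to the bench: inside 120 mm (its x) by 130 mm (its y), walls 3 mm thick, inner floor 3 mm above the bench; walls 46 mm high, the front wall (toward the robot, -x) 33 mm. Origin at the centre of its underside, z up. For bolts.
- grey_bin: Empty light grey plastic parts bin in the middle of the bench (not the ones at the wall), open on top, fixed, same shape and sizes as the blue bin: inside 120 mm (x) by 130 mm (y), floor 3 mm up, walls 46 mm high, front wall 33 mm. Origin at the centre of its underside, z up. For nuts.
- black_tray: Empty black tool tray in line with the two bins (not the filled one at the back of the bench), fixed: 130 mm (its x) by 270 mm (its y), 44 mm high, floor 2-3 mm up. A cross wall 36 mm high at y = +30 mm parts two bays, each 114 mm wide in x: the long bay y = -128 to +29 mm (157 mm, middle y = -49 mm), the short bay y = +31 to +128 mm. Origin at the centre of its underside, z up.
- rubber_block: Red rubber block, 30 x 50 x 20 mm, loose near the front of the bench among the handful; to be left alone. Origin at the centre of its underside.
- tape_measure_y: Yellow and black tape measure, 43 x 79 x 66 mm, standing loose at the right of the work; to be left alone. Origin at the centre of its underside.

How it is judged:
By the outcome, as a careful person would: the job done as asked, in the order asked, and still so for the second after the job is handed in, with the robot touching nothing.
It also fails if it takes over 122 s, if anything falls off the work surface, if the arm or the gripper's body presses on something with over 40 N, if the wrist force passes 120 N, or if a joint passes its speed limit or range.

## Robot

A 7-joint arm with a two-finger parallel gripper is mounted at the origin on a cart in front of the work surface, level with it; the furniture and walls round the work are solid. World frame = base frame: x ahead of the robot, y to its left, z up, the work surface at z = 0. Lengths are in m, angles in rad, forces in N, time in s.
With the tool pointing down it reaches from about 0.4 to 0.85 m from the base axis. Payload 4.5 kg.
Tool frame: the origin (TCP) lies midway between the tips of the shut fingers; the grasp point (between the pads) lies 19 mm behind it; z points along the fingers, y is the line along which they close (so a half turn about z gives the same grasp; the last joint's range is limited). The gripper opens to 85 mm and grips with 20 to 120 N. Pads are 22 mm wide; open, the fingers measure 114 mm over their backs; the gripper's body (76 mm by 85 mm) begins 54 mm behind the grasp point. The pads swing forward as they close: fully open they stand 13 mm farther back than shut.
Start: joints at [1.244, 0.689, -0.195, 1.565, 0.157, 0.902, -0.215], TCP at [0.221, -0.585, 0.231] pointing down, gripper open.
Joint ranges: [-3.01, 3.01], [-0.46, 2.08], [-1.47, 1.51], [0.13, 2.56], [-1, 4.14], [0.04, 2.09], [-2.66, 2.66]. Speed limits (rad/s): [2.57, 2.57, 3.14, 3.14, 3.14, 3.14, 3.14].

## Interface

Orientations are given as a unit quaternion [w, x, y, z].
In Python, from workcell import ctrl gives the robot as it stands.
- The arm moves only by the tool send_rows, never from a script. Its argument "moves" is a list of rows, each a list of 2 entries, a list of its own where there are three numbers: the shift along the tool's x, y, z in mm, then the turn, a rotation vector about the tool's x, y, z in degrees. A call has 1 to 20 rows; each row shifts and turns the commanded pose from where the row before left it, along the tool's axes as they then stand; what a row does not reach is not made up. A row lasts 1/8 s, in which the tool goes at most 62.5 mm and 10.7 degrees, less where a joint would pass 70% of its speed; a pose out of reach is approached as far as the arm can. A call is refused whole if a number of a shift passes 62.5 or a number of a turn 10.7, either way. A call with a gripper value outside its range is refused whole. "fingers" is the finger opening in mm, from 0 to 85.4, set as the call begins (left out, the last holds). The fingers move at their own pace and stop on an object; the grip force is fixed at half the most. Time passes only in rows, so rows that do not move let the fingers close. It gives the time, the measured TCP pose, the force, the opening and the grip force at its end, in the units of the state.
- ctrl.read_state(): the state, without advancing time (a new reading comes with each control period).
- ctrl.grab_frame(name): name is "scene" or "top"; returns a dict with "img" (480x640x3 uint8, red, green, blue), "range_z" (480x640 float32, m along the optical axis (not along the pixel's ray), 0 where there is no reading), "fx", "fy", "cx", "cy" (pixels), "world_to_cam" (4x4, takes a point from world to camera coordinates). Camera axes: x right, y up, looking along -z (the intrinsics and any distortion apply to the point x, -y, -z); pixel columns grow to the right and rows downward; lengths in m; the calibration is good to about 2 mm. A picture is of the moment at which its call begins.
- ctrl.sign_off(): hands the job in; it is judged then, once.
The state is a dict: "time_s": time; "joint_pos": joint angles; "qvel": joint speeds; "effort": joint torques, N m; "ee_pos": TCP position; "ee_rot": TCP orientation; "contact_force": force on the tool from outside, world axes, zero at the start; "wrist_torque": the same for the moment, N m; "finger_gap": opening from 0.0 (shut) to 1.0 (fully open); "grip_force": force on a finger pad.
Only numpy, scipy, OpenCV 4.12 (cv2) and the standard library are available. Lean on these libraries where they do the work, as an engineer would, in place of code of your own. Each camera call takes 0.05 s, during which the arm holds its last target. There are 200 camera calls.

## Working session

There is one attempt and no reset: what is moved stays moved. The work goes in short steps, Python scripts to look and compute and a tool call to move; the robot and the scene stay as the last step left them, time stands still between calls to the robot, and variables do not carry over. Pictures are saved under pics/ and viewed, at most 14 in all, crops included, and the job is handed in when it is done.

Besides the shell and the picture viewer there is one more tool, called after ">>>" as name([rows], argument=value, ...), one row to a line, values as JSON. send_rows: Moves the arm, as the interface text tells. Its arguments: {"type":"object","properties":{"moves":{"type":"array","items":{"type":"array"}},"fingers":{"type":"number"}},"required":["moves"]}

```bash
mkdir -p pics; ls; cat > h.py <<'E'
import numpy as np, cv2
from workcell import ctrl
def grab(n):
    f=ctrl.grab_frame(n); return f
def save(f,name,crop=None,scale=1):
    im=cv2.cvtColor(f["img"],cv2.COLOR_RGB2BGR)
    if crop: im=im[crop[1]:crop[3],crop[0]:crop[2]]
    if scale!=1: im=cv2.resize(im,None,fx=scale,fy=scale,interpolation=cv2.INTER_CUBIC)
    cv2.imwrite("pics/"+name,im)
def ray(f,u,v):
    W=np.linalg.inv(f["world_to_cam"]); d=np.array([(u-f["cx"])/f["fx"],-(v-f["cy"])/f["fy"],-1.])
    return W[:3,3],W[:3,:3]@d
def onplane(f,u,v,z):
    o,d=ray(f,u,v); return o+d*(z-o[2])/d[2]
def cloud(f):
    v,u=np.mgrid[0:480,0:640]; r=f["range_z"]
    c=np.stack([(u-f["cx"])/f["fx"]*r,-(v-f["cy"])/f["fy"]*r,-r,np.ones_like(r)],-1)
    p=c@np.linalg.inv(f["world_to_cam"]).T; p[r==0]=np.nan
    return p[...,:3]
E
python3 - <<'E'
from h import *
for n in("top","scene"):
    f=grab(n); save(f,n+"0.png"); print(n,{k:f[k] for k in f if k not in("img","range_z")})
    np.savez(f"/tmp/{n}.npz",**f)
print(ctrl.read_state())
E
```

```text
pics
top {'fx': 521.9828625544958, 'fy': 521.9828625544958, 'cx': 317.47696769389063, 'cy': 241.048782056483, 'world_to_cam': array([[ 0.01373571, -0.9998113 ,  0.01373698, -0.11513611],
       [ 0.99681938,  0.01477059,  0.07831322, -0.54404528],
       [-0.07850134,  0.0126176 ,  0.99683416, -1.41607448],
       [ 0.        ,  0.        ,  0.        ,  1.        ]])}
scene {'fx': 607.4774293062283, 'fy': 607.4774293062283, 'cx': 312.09236479093545, 'cy': 246.1653554834239, 'world_to_cam': array([[-0.81441996, -0.58003291, -0.01679147,  0.38294131],
       [ 0.38417247, -0.56064918,  0.73354209, -0.28979198],
       [-0.43489267,  0.59096051,  0.67943656, -1.01804862],
       [ 0.        ,  0.        ,  0.        ,  1.        ]])}
{'time_s': 0.1, 'joint_pos': array([ 1.24380445,  0.68990169, -0.19453147,  1.56624763,  0.15732337,
        0.9024909 , -0.21510374]), 'qvel': array([-1.57995517e-03, -1.41718882e-03, -9.83121431e-05, -3.01118752e-03,
       -5.97967982e-04, -3.96337411e-04,  7.69578292e-04]), 'effort': array([-3.78362165e-03, -5.40601552e+01, -1.27174839e+00, -1.58985758e+01,
        9.29945440e-03,  4.42684497e-03,  1.68920877e-08]), 'ee_pos': array([ 0.22038773, -0.58423164,  0.23056152]), 'ee_rot': array([-7.99031447e-04,  9.83763711e-01,  1.79466646e-01, -2.12150679e-04]), 'contact_force': array([-0.16565248,  0.29117296, -0.05186747]), 'wrist_torque': array([-0.01722777,  0.04148675,  0.02017755]), 'grip_force': 0.0, 'finger_gap': 1.0016446183822625}
```

View pics/top0.png

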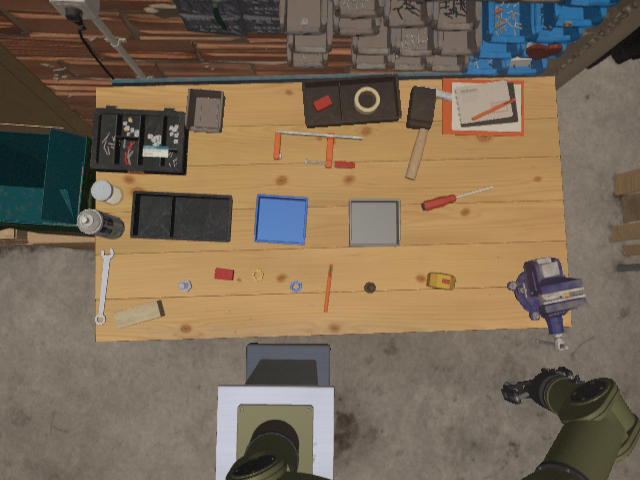

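View pics/scene0.png

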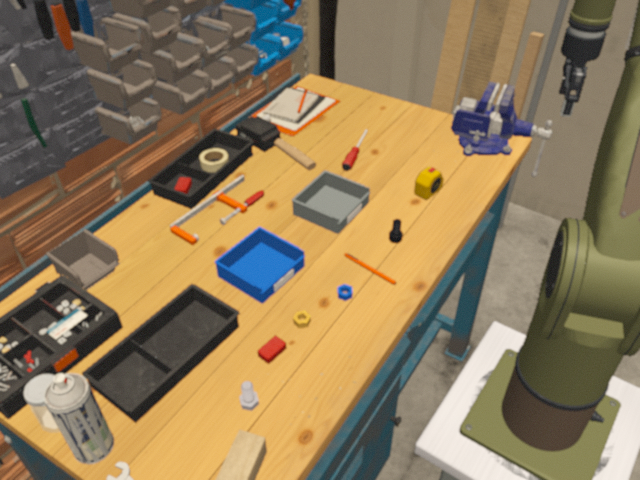

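Top view: steel bolt (184,286), red block (224,274), brass nut (258,274), blue nut (296,286), marker (328,288), cap screw (370,287), tape (441,281). Blue bin is at (281,220), grey bin (375,222), and the tray at (182,217) with its long bay on the right. The scene view agrees.

```bash
cat > m.py <<'E'
from h import *
f=dict(np.load("/tmp/top.npz")); s=dict(np.load("/tmp/scene.npz"))
P=cloud(f); 
print("table z", np.nanmedian(P[240:260,150:450,2]))
hsv=cv2.cvtColor(f["img"],cv2.COLOR_RGB2HSV)
def blob(win,mask,z,name):
    u0,v0,u1,v1=win; m=np.zeros((480,640),np.uint8); m[v0:v1,u0:u1]=mask[v0:v1,u0:u1]
    n,l,st,c=cv2.connectedComponentsWithStats(m)
    if n<2: print(name,"none"); return
    i=1+np.argmax(st[1:,4]); m=(l==i).astype(np.uint8)
    cs,_=cv2.findContours(m,cv2.RETR_EXTERNAL,cv2.CHAIN_APPROX_NONE)
    w=np.array([onplane(f,u,v,z)[:2] for u,v in cs[0][:,0]])*1000
    r=cv2.minAreaRect(w.astype(np.float32)); mu=onplane(f,*c[i],z)
    print(name,"px",c[i].round(1),st[i],"xy",mu[:2].round(4),"rect",np.round(r[0],1),np.round(r[1],1),round(r[2],1),"zmax",np.nanmax(P[...,2][m>0]).round(3))
H,S,V=[hsv[...,i].astype(int) for i in range(3)]
blob((284,276,308,298),(H>100)&(H<125)&(S>120),.016,"bluenut")
blob((320,255,340,320),(S>190)&(H<12),.008,"marker")
blob((360,278,382,298),V<90,.04,"cap")
blob((172,276,198,298),(S<100),.03,"bolt")
blob((210,262,240,286),(S>150)&((H<8)|(H>170)),.02,"block")
blob((250,190,312,248),(H>100)&(H<125)&(S>120),.04,"bluebin")
blob((340,195,410,250),(S<60),.04,"greybin")
blob((125,188,240,245),(V<80),.04,"tray")
blob((420,265,460,295),(S>150)&(H>18),.06,"tape")
E
python3 m.py
python3 - <<'E'
from h import *
f=dict(np.load("/tmp/top.npz"));s=dict(np.load("/tmp/scene.npz"))
a=cv2.cvtColor(f["img"],cv2.COLOR_RGB2BGR)[255:325,170:390]
b=cv2.cvtColor(s["img"],cv2.COLOR_RGB2BGR)[215:415,225:425]
a=cv2.resize(a,(770,245),interpolation=cv2.INTER_CUBIC); b=cv2.resize(b,(340,340))
c=np.zeros((590,770,3),np.uint8); c[:245]=a; c[250:590,:340]=b
cv2.imwrite("pics/c1.png",c)
E
```

```text
table z -0.00010364337737756024
bluenut px [292.1 287.2] [291 284   5   7  13] xy [ 0.4179 -0.0394] rect [417.1 -39.6] [19.8  6.6] 32.0 zmax 0.021
marker none
cap px [369.5 287.1] [364 283  11   9  82] xy [ 0.4212 -0.2495] rect [ 421.6 -248.3] [21.6 27.1] 0.8 zmax 0.059
bolt px [184.6 285.4] [178 279  14  13 135] xy [0.419  0.2516] rect [419.4 251.1] [30.9 36. ] 46.3 zmax 0.06
block px [223.7 273.7] [215 268  19  12 184] xy [0.4522 0.1483] rect [452.3 148.2] [49.9 27.4] 84.5 zmax 0.028
bluebin px [280.5 219.4] [ 254  195   54   50 2290] xy [ 0.6018 -0.0054] rect [602.6  -5.2] [138.2 127.9] 86.9 zmax 0.055
greybin px [373.7 222.2] [ 349  199   52   48 2336] xy [ 0.598  -0.2601] rect [ 597.6 -261.8] [129.1 139.4] 0.9 zmax 0.053
tray px [181.  216.1] [ 130  191  103   51 4620] xy [0.6068 0.2651] rect [607.2 264.5] [270.9 127. ] 88.2 zmax 0.052
tape px [440.4 280.7] [427 273  28  16 303] xy [ 0.4412 -0.4372] rect [ 441.5 -438.1] [70.4 38.8] 80.4 zmax 0.068
```

View pics/c1.png

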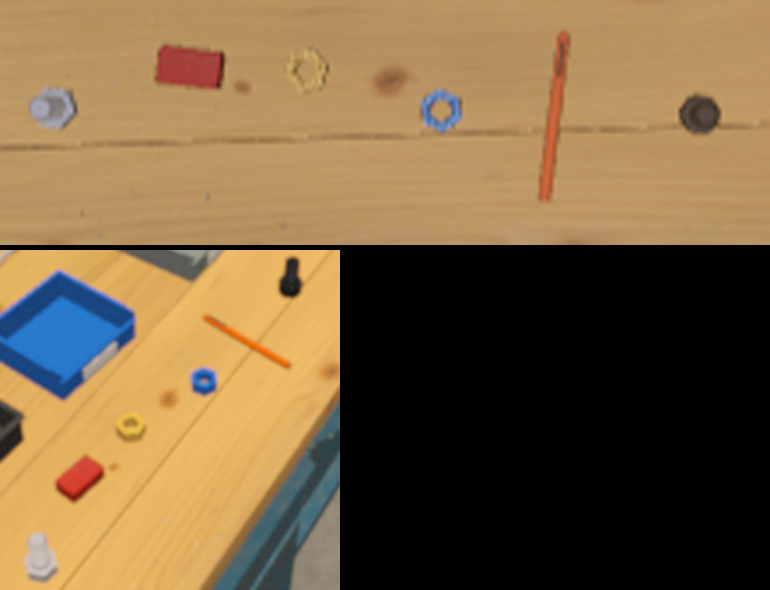

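```bash
cat > m2.py <<'E'
from h import *
F={n:dict(np.load(f"/tmp/{n}.npz")) for n in("top","scene")}
def meas(n,win,cond,z,name,k=6):
    f=F[n]; u0,v0,u1,v1=win
    im=cv2.resize(f["img"][v0:v1,u0:u1],None,fx=k,fy=k,interpolation=cv2.INTER_CUBIC)
    h=cv2.cvtColor(im,cv2.COLOR_RGB2HSV).astype(int); m=cond(h[...,0],h[...,1],h[...,2]).astype(np.uint8)
    nn,l,st,c=cv2.connectedComponentsWithStats(m); i=1+np.argmax(st[1:,4])
    cs,_=cv2.findContours((l==i).astype(np.uint8),cv2.RETR_EXTERNAL,cv2.CHAIN_APPROX_NONE)
    hull=cv2.convexHull(cs[0])[:,0]
    w=np.array([onplane(f,u0+(a+.5)/k-.5,v0+(b+.5)/k-.5,z)[:2] for a,b in hull])*1000
    r=cv2.minAreaRect(w.astype(np.float32)); M=cv2.moments(w.astype(np.float32)); 
    A=np.deg2rad(np.arange(0,180,5)); wd=np.ptp(w@np.array([np.cos(A),np.sin(A)]),axis=0)
    w6=[wd[(np.arange(0,36)%12)==j].mean() for j in range(12)]
    print(n,name,"c",round(M["m10"]/M["m00"],1),round(M["m01"]/M["m00"],1),"rect",np.round(r[0],1),np.round(r[1],1),round(r[2],1),"flats mod60 ",5*int(np.argmin(w6)),np.round([min(w6),max(w6)],1))
blue=lambda H,S,V:(H>95)&(H<125)&(S>90)
orange=lambda H,S,V:((H<11)|(H>172))&(S>170)
meas("top",(284,276,308,298),blue,.016,"bluenut")
meas("scene",(330,280,360,304),blue,.010,"bluenut")
meas("top",(246,264,272,286),lambda H,S,V:(H>=19)&(S>110),.016,"brass")
meas("scene",(288,306,316,332),lambda H,S,V:(H>=22)&(S>130),.010,"brass")
meas("top",(318,258,340,318),lambda H,S,V:(H<12)&(S>165),.010,"marker")
meas("scene",(340,248,402,290),lambda H,S,V:(H<13)&(S>200),.008,"marker")
meas("top",(358,276,384,300),lambda H,S,V:V<95,.018,"cap")
meas("scene",(380,215,412,246),lambda H,S,V:V<90,.0275,"cap")
meas("top",(170,274,200,300),lambda H,S,V:S<90,.012,"bolt")
meas("scene",(232,374,266,414),lambda H,S,V:S<70,.0265,"bolt")
P=cloud(F["top"])
for nm,(u0,v0,u1,v1) in dict(cap=(360,278,382,298),bolt=(172,276,198,298)).items():
    q=P[v0:v1,u0:u1].reshape(-1,3); q=q[q[:,2]>.04]; print(nm,len(q),np.median(q,0).round(4))
for nm,(u0,v0,u1,v1) in dict(bluebin=(245,185,320,252),greybin=(340,190,410,252),tray=(122,183,242,248)).items():
    q=P[v0:v1,u0:u1].reshape(-1,3); q=q[q[:,2]>.028]; r=cv2.minAreaRect((q[:,:2]*1000).astype(np.float32)); print(nm,np.round(r[0],1),np.round(r[1],1),round(r[2],1))
E
python3 m2.py
```

```text
top bluenut c 421.0 -49.1 rect [421.2 -49.1] [27.6 30.4] 34.4 flats mod60  35 [27.9 30.5]
scene bluenut c 424.9 -49.3 rect [424.8 -49.1] [26.8 39.4] 35.4 flats mod60  35 [33.1 35.6]
top brass c 450.6 57.6 rect [450.9  57.7] [32.8 33.6] 19.3 flats mod60  15 [32.5 35.3]
scene brass c 459.1 40.7 rect [458.8  41.4] [ 5.  10.5] 62.5 flats mod60  5 [8.  8.3]
top marker c 416.9 -137.7 rect [ 418.2 -137.9] [  9.4 131.4] 83.8 flats mod60  25 [80.6 90. ]
scene marker c 467.5 -143.2 rect [ 467.3 -143.1] [ 3.7 30.9] 84.5 flats mod60  25 [19.2 21.2]
top cap c 420.7 -251.9 rect [ 420.5 -251.7] [30.5 26.6] 79.5 flats mod60  50 [28.6 29.2]
scene cap c 422.1 -249.0 rect [ 424.3 -251.6] [25.2 73.7] 29.3 flats mod60  30 [52.8 55.1]
top bolt c 419.0 256.0 rect [419.2 255.6] [34.  36.2] 47.8 flats mod60  50 [34.9 37.1]
scene bolt c 419.9 257.4 rect [421.3 257.2] [30.  57.4] 53.4 flats mod60  55 [44.4 46. ]
cap 44 [ 0.4191 -0.2522  0.0532]
bolt 48 [0.4176 0.2535 0.0525]
bluebin [602.3  -5.6] [140.1 130.9] 87.2
greybin [ 597.9 -261.9] [129.8 140.6] 0.6
tray [605.7 265.3] [271.7 130.5] 88.2
```

>>> send_rows([
  [[0, 0, 0], [0, 0, 10.35]],
  [[0, 0, 0], [0, 0, 10.35]],
  [[25.5, -37, 0], [0, 0, 0]],
  [[25.5, -37, 0], [0, 0, 0]],
  [[25.5, -37, 0], [0, 0, 0]],
  [[25.5, -37, 0], [0, 0, 0]],
  [[25.5, -37, 0], [0, 0, 0]],
  [[25.5, -37, 0], [0, 0, 0]],
  [[25.5, -37, 0], [0, 0, 0]],
  [[25.5, -37, 0], [0, 0, 0]],
  [[25.5, -37, 0], [0, 0, 0]],
  [[0, 0, 0], [0, 0, 0]],
  [[0, 0, 0], [0, 0, 0]],
], fingers=60)

```text
time_s: 1.72
ee_pos: [0.4497, -0.2523, 0.2311]
ee_rot: [0.0, 1.0, -0.0, -0.001]
contact_force: [0.9, -0.2, 0.7]
finger_gap: 0.701
grip_force: 0.0
```

```bash
cat > st.py <<'E'
from h import *
from scipy.spatial.transform import Rotation as R
import sys
s=ctrl.read_state(); q=s["ee_rot"]; r=R.from_quat([q[1],q[2],q[3],q[0]]); p=s["ee_pos"]*1000
x=r.apply([1,0,0]); print("t",round(s["time_s"],2),"p",p.round(1),"psi",np.rad2deg(np.arctan2(x[1],x[0])).round(2),"z",r.apply([0,0,1]).round(3),"q1,q7",s["joint_pos"][[0,6]].round(2),"gap",round(s["finger_gap"]*85.4,1),"grip",round(s["grip_force"],1),"F",s["contact_force"].round(1))
if len(sys.argv)>3: print("tool shift",r.inv().apply(np.array([float(a) for a in sys.argv[1:4]])-p).round(1))
E
python3 st.py 419 255 200
```

```text
t 1.73 p [ 449.7 -252.3  231.1] psi -0.04 z [-0.001 -0.    -1.   ] q1,q7 [ 0.45 -1.19] gap 59.9 grip 0.0 F [ 0.9 -0.2  0.7]
tool shift [ -31.  -507.3   30.9]
```

>>> send_rows([
  [[-2.6, -42, 0], [0, 0, 0]],
  [[-2.6, -42, 0], [0, 0, 0]],
  [[-2.6, -42, 0], [0, 0, 0]],
  [[-2.6, -42, 0], [0, 0, 0]],
  [[-2.6, -42, 0], [0, 0, 0]],
  [[-2.6, -42, 0], [0, 0, 0]],
  [[-2.6, -42, 0], [0, 0, 0]],
  [[-2.6, -42, 0], [0, 0, 0]],
  [[-2.6, -42, 0], [0, 0, 0]],
  [[-2.6, -42, 10], [0, 0, 0]],
  [[-2.6, -42, 20], [0, 0, 0]],
  [[-2.6, -44, 30], [0, 0, 0]],
  [[0, 0, 40], [0, 0, 0]],
  [[0, 0, 30], [0, 0, 0]],
  [[0, 0, 0], [0, 0, 0]],
  [[0, 0, 0], [0, 0, 0]],
])

```text
time_s: 3.72
ee_pos: [0.4204, 0.2534, 0.1021]
ee_rot: [-0.0, 1.0, -0.001, 0.001]
contact_force: [0.2, 0.1, 0.5]
finger_gap: 0.702
grip_force: 0.0
```

```bash
python3 st.py 419 255 20; python3 - <<'E'
from h import *
f=grab("top"); a=cv2.cvtColor(f["img"],cv2.COLOR_RGB2BGR)[250:310,150:230]
g=grab("scene"); b=cv2.cvtColor(g["img"],cv2.COLOR_RGB2BGR)[310:430,190:310]
cv2.imwrite("pics/b1.png",np.hstack([cv2.resize(a,(400,300)),cv2.resize(b,(300,300))]))
E
```

```text
t 3.73 p [420.4 253.4 102.1] psi -0.14 z [ 0.001  0.    -1.   ] q1,q7 [-0.65 -2.18] gap 59.9 grip 0.0 F [0.2 0.1 0.5]
tool shift [-1.5 -1.6 82.1]
```

View pics/b1.png

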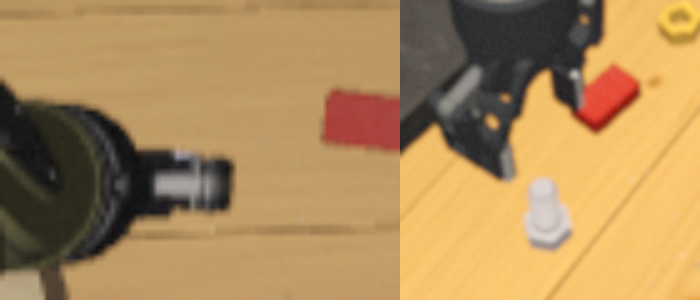

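The open fingers straddle the bolt (bolt near (545,210) in the right half) and clear the block. I'll lower and close.

>>> send_rows([
  [[-1, -1.5, 27], [0, 0, 0]],
  [[0, 0, 27], [0, 0, 0]],
  [[0, 0, 20], [0, 0, 0]],
  [[0, 0, 7], [0, 0, 0]],
  [[0, 0, 0], [0, 0, 0]],
])

```text
time_s: 4.45
ee_pos: [0.4188, 0.2557, 0.0208]
ee_rot: [-0.0, 1.0, -0.0, 0.0]
contact_force: [0.7, 0.2, 0.5]
finger_gap: 0.696
grip_force: 0.0
```

>>> send_rows([
  [[0, 0, 0], [0, 0, 0]],
  [[0, 0, 0], [0, 0, 0]],
  [[0, 0, 0], [0, 0, 0]],
  [[0, 0, 0], [0, 0, 0]],
  [[0, 0, 0], [0, 0, 0]],
  [[0, 0, 0], [0, 0, 0]],
], fingers=5)

```text
time_s: 5.2
ee_pos: [0.4187, 0.2557, 0.021]
ee_rot: [-0.0, 1.0, -0.0, 0.001]
contact_force: [-0.2, -0.8, 5.5]
finger_gap: 0.217
grip_force: 58.3
```

>>> send_rows([
  [[0, 0, -30], [0, 0, 0]],
  [[0, 0, -40], [0, 0, 0]],
  [[0, 0, -40], [0, 0, 0]],
  [[35, 40, 0], [0, 0, 0]],
  [[35, 40, 0], [0, 0, 0]],
  [[35, 40, 0], [0, 0, 0]],
  [[35, 40, 0], [0, 0, 0]],
  [[35, 40, 0], [0, 0, 0]],
  [[36, 41, 0], [0, 0, 0]],
  [[0, 0, 0], [0, 0, 0]],
  [[0, 0, 40], [0, 0, 0]],
  [[0, 0, 40], [0, 0, 0]],
  [[0, 0, 22], [0, 0, 0]],
  [[0, 0, 0], [0, 0, 0]],
  [[0, 0, 0], [0, 0, 0]],
])

```text
time_s: 7.08
ee_pos: [0.6301, 0.0148, 0.0295]
ee_rot: [-0.0, 1.0, -0.0, 0.001]
contact_force: [0.8, 0.1, -1.6]
finger_gap: 0.211
grip_force: 59.3
```

>>> send_rows([
  [[0, 0, 0], [0, 0, 0]],
  [[0, 0, 0], [0, 0, 0]],
  [[0, 0, 0], [0, 0, 0]],
  [[0, 0, 0], [0, 0, 0]],
  [[0, 0, -20], [0, 0, 0]],
  [[0, 0, -40], [0, 0, 0]],
  [[0, 0, -60], [0, 0, 0]],
  [[0, 0, 0], [0, 0, 0]],
], fingers=36)

```text
time_s: 8.07
ee_pos: [0.6334, 0.0146, 0.1548]
ee_rot: [-0.0, 1.0, -0.0, 0.006]
contact_force: [-0.7, -0.2, -0.8]
finger_gap: 0.423
grip_force: 0.0
```

```bash
python3 st.py 420 -252 145
```

```text
t 8.07 p [633.4  14.6 154.8] psi -0.06 z [ 0.012  0.001 -1.   ] q1,q7 [-0.06 -1.74] gap 36.1 grip 0.0 F [-0.7 -0.2 -0.8]
tool shift [-213.2  266.9    7. ]
```

>>> send_rows([
  [[-30, 38, 0], [0, 0, 0]],
  [[-30, 38, 0], [0, 0, 0]],
  [[-30, 38, 0], [0, 0, 0]],
  [[-30, 38, 0], [0, 0, 0]],
  [[-30, 38, 0], [0, 0, 0]],
  [[-30, 38, 0], [0, 0, 0]],
  [[-30, 38, 0], [0, 0, 0]],
  [[0, 0, 30], [0, 0, 0]],
  [[0, 0, 20], [0, 0, 0]],
  [[0, 0, 0], [0, 0, 0]],
  [[0, 0, 0], [0, 0, 0]],
], fingers=60)

```text
time_s: 9.45
ee_pos: [0.4195, -0.2514, 0.099]
ee_rot: [0.0, 1.0, -0.0, 0.0]
contact_force: [0.2, -0.4, -0.9]
finger_gap: 0.699
grip_force: 0.0
```

```bash
python3 st.py 420 -252 25; python3 - <<'E'
from h import *
f=grab("top"); a=cv2.cvtColor(f["img"],cv2.COLOR_RGB2BGR)[185:255,240:320]
g=grab("scene"); b=cv2.cvtColor(g["img"],cv2.COLOR_RGB2BGR)[150:300,220:440]
cv2.imwrite("pics/b2.png",np.hstack([cv2.resize(a,(343,300)),cv2.resize(b,(440,300))]))
E
```

```text
t 9.45 p [ 419.5 -251.4   99. ] psi -0.01 z [ 0.001 -0.    -1.   ] q1,q7 [ 0.51 -1.34] gap 59.7 grip 0.0 F [ 0.2 -0.4 -0.9]
tool shift [ 0.4  0.6 74. ]
```

View pics/b2.png

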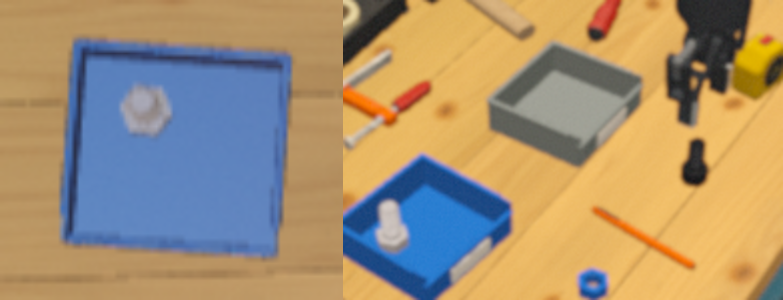

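The bolt stands in the blue bin (145,108 in the left crop). The fingers are above the cap screw (695,165 in the right crop).

>>> send_rows([
  [[0, 0, 35], [0, 0, 0]],
  [[0, 0, 25], [0, 0, 0]],
  [[0, 0, 14], [0, 0, 0]],
  [[0, 0, 0], [0, 0, 0]],
])

```text
time_s: 10.05
ee_pos: [0.4191, -0.2512, 0.0241]
ee_rot: [-0.0, 1.0, -0.0, -0.0]
contact_force: [-1.4, 0.4, 0.3]
finger_gap: 0.702
grip_force: 0.0
```

>>> send_rows([
  [[0, 0, 0], [0, 0, 0]],
  [[0, 0, 0], [0, 0, 0]],
  [[0, 0, 0], [0, 0, 0]],
  [[0, 0, 0], [0, 0, 0]],
  [[0, 0, 0], [0, 0, 0]],
  [[0, 0, 0], [0, 0, 0]],
], fingers=5)

```text
time_s: 10.8
ee_pos: [0.4197, -0.2521, 0.0253]
ee_rot: [0.001, 1.0, -0.001, 0.001]
contact_force: [-0.6, -1.9, 6.4]
finger_gap: 0.215
grip_force: 58.4
```

>>> send_rows([
  [[0, 0, -30], [0, 0, 0]],
  [[0, 0, -40], [0, 0, 0]],
  [[0, 0, -40], [0, 0, 0]],
  [[24.5, -37, 0], [0, 0, 0]],
  [[24.5, -37, 0], [0, 0, 0]],
  [[24.5, -37, 0], [0, 0, 0]],
  [[24.5, -37, 0], [0, 0, 0]],
  [[24.5, -37, 0], [0, 0, 0]],
  [[24.5, -37, 0], [0, 0, 0]],
  [[0, 0, 0], [0, 0, 0]],
  [[0, 0, 40], [0, 0, 0]],
  [[0, 0, 40], [0, 0, 0]],
  [[0, 0, 24], [0, 0, 0]],
  [[0, 0, 0], [0, 0, 0]],
  [[0, 0, 0], [0, 0, 0]],
])

```text
time_s: 12.68
ee_pos: [0.5662, -0.0298, 0.0308]
ee_rot: [0.0, 1.0, -0.001, 0.0]
contact_force: [-0.1, -0.3, -1.5]
finger_gap: 0.213
grip_force: 63.2
```

>>> send_rows([
  [[0, 0, 0], [0, 0, 0]],
  [[0, 0, 0], [0, 0, 0]],
  [[0, 0, 0], [0, 0, 0]],
  [[0, 0, 0], [0, 0, 0]],
  [[0, 0, -20], [0, 0, 0]],
  [[0, 0, -40], [0, 0, 0]],
  [[0, 0, -40], [0, 0, 0]],
  [[0, 0, 0], [0, 0, 0]],
], fingers=36)

```text
time_s: 13.68
ee_pos: [0.5685, -0.0295, 0.1332]
ee_rot: [0.0, 1.0, -0.0, 0.003]
contact_force: [-0.2, -0.6, 0.0]
finger_gap: 0.42
grip_force: 0.0
```

```bash
python3 st.py 422 -49 60
```

```text
t 13.68 p [568.5 -29.5 133.2] psi -0.04 z [ 0.007 -0.    -1.   ] q1,q7 [ 0.01 -1.69] gap 35.9 grip 0.0 F [-0.2 -0.6  0. ]
tool shift [-146.9   19.6   72.3]
```

>>> send_rows([
  [[-36, 5, 0], [0, 0, 0]],
  [[-36, 5, 0], [0, 0, 0]],
  [[-36, 5, 0], [0, 0, 0]],
  [[-36, 5, 0], [0, 0, 0]],
  [[0, 0, 35], [0, 0, -5]],
  [[0, 0, 35], [0, 0, 0]],
  [[0, 0, 0], [0, 0, 0]],
  [[0, 0, 0], [0, 0, 0]],
], fingers=55)

```text
time_s: 14.68
ee_pos: [0.4222, -0.0494, 0.0607]
ee_rot: [0.0, 0.999, 0.043, -0.0]
contact_force: [-0.4, 0.2, 0.1]
finger_gap: 0.649
grip_force: 0.0
```

```bash
python3 st.py 422 -49 3; python3 - <<'E'
from h import *
f=grab("top"); a=cv2.cvtColor(f["img"],cv2.COLOR_RGB2BGR)[185:255,240:320]
g=grab("scene"); b=cv2.cvtColor(g["img"],cv2.COLOR_RGB2BGR)[210:360,220:440]
cv2.imwrite("pics/b3.png",np.hstack([cv2.resize(a,(343,300)),cv2.resize(b,(440,300))]))
E
```

```text
t 14.68 p [422.2 -49.4  60.7] psi 4.97 z [-0. -0. -1.] q1,q7 [ 0.02 -1.66] gap 55.4 grip 0.0 F [-0.4  0.2  0.1]
tool shift [-0.1 -0.4 57.7]
```

View pics/b3.png

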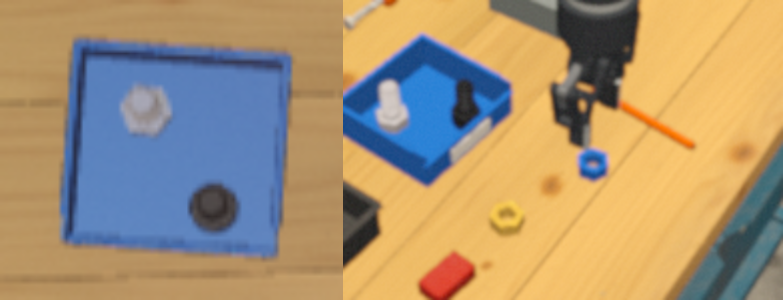

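Both bolts stand in the blue bin, and the gripper is above the blue nut (592,163). I'll descend and grip it.

>>> send_rows([
  [[0, 0, 30], [0, 0, 0]],
  [[0, 0, 20], [0, 0, 0]],
  [[0, 0, 7.5], [0, 0, 0]],
  [[0, 0, 0], [0, 0, 0]],
])

```text
time_s: 15.28
ee_pos: [0.4283, -0.0516, 0.0341]
ee_rot: [0.001, 0.999, 0.044, -0.006]
contact_force: [0.6, -0.3, -0.2]
finger_gap: 0.645
grip_force: 0.0
```

>>> send_rows([
  [[0, 0, 0], [0, 0, 0]],
  [[0, 0, 0], [0, 0, 0]],
  [[0, 0, 0], [0, 0, 0]],
  [[0, 0, 0], [0, 0, 0]],
  [[0, 0, 0], [0, 0, 0]],
  [[0, 0, 0], [0, 0, 0]],
], fingers=15)

```text
time_s: 16.02
ee_pos: [0.4276, -0.0514, 0.0335]
ee_rot: [0.001, 0.999, 0.044, -0.007]
contact_force: [-0.5, -0.7, -0.0]
finger_gap: 0.175
grip_force: 0.0
```

```bash
python3 st.py 422 -49 3; python3 -c "
from h import *
print(ctrl.read_state()['joint_pos'].round(3))"
```

```text
t 16.02 p [427.6 -51.4  33.5] psi 4.99 z [-0.013 -0.002 -1.   ] q1,q7 [ 0.04 -2.42] gap 14.9 grip 0.0 F [-0.5 -0.7 -0. ]
tool shift [-5.  -3.  30.5]
[ 0.037  0.865 -0.043  2.265  0.944  0.043 -2.418]
```

>>> send_rows([
  [[0, 0, -30], [0, 0, 0]],
  [[0, 0, 0], [0, -10, 0]],
  [[0, 0, 0], [0, 0, 0]],
  [[0, 0, 0], [0, 0, 0]],
  [[0, 0, 0], [0, 0, 0]],
], fingers=55)

```text
time_s: 16.65
ee_pos: [0.4283, -0.0547, 0.0577]
ee_rot: [0.01, 0.997, 0.044, -0.061]
contact_force: [0.3, -0.2, -0.9]
finger_gap: 0.65
grip_force: 0.0
```

```bash
python3 st.py 422 -49 4; python3 -c "
from h import *
print(ctrl.read_state()['joint_pos'].round(3))"
```

```text
t 16.65 p [428.3 -54.7  57.7] psi 4.95 z [-0.12  -0.026 -0.992] q1,q7 [ 0.26 -2.33] gap 55.5 grip 0.0 F [ 0.3 -0.2 -0.9]
tool shift [ 0.8 -7.  53.9]
[ 0.262  0.85  -0.428  2.144  0.835  0.462 -2.334]
```

>>> send_rows([
  [[0, 0, 0], [0, -2, 0]],
  [[0, 0, 0], [0, 0, 0]],
  [[0, 0, 0], [0, 0, 0]],
])

```text
time_s: 17.02
ee_pos: [0.429, -0.0542, 0.0579]
ee_rot: [0.01, 0.996, 0.044, -0.078]
contact_force: [0.6, -0.1, -0.2]
finger_gap: 0.646
grip_force: 0.0
```

```bash
python3 st.py 422 -49 4; python3 -c "
from h import *
print(ctrl.read_state()['joint_pos'].round(3))"
```

```text
t 17.02 p [429.  -54.2  57.9] psi 4.94 z [-0.154 -0.028 -0.988] q1,q7 [ 0.28 -2.29] gap 55.2 grip 0.0 F [ 0.6 -0.1 -0.2]
tool shift [ 2.  -6.5 54.2]
[ 0.28   0.865 -0.465  2.109  0.789  0.528 -2.292]
```

>>> send_rows([
  [[1, -3.5, 15], [0, 0, 0]],
  [[1, -3, 15], [0, 0, 0]],
  [[0, 0, 15], [0, 0, 0]],
  [[0, 0, 8], [0, 0, 0]],
  [[0, 0, 0], [0, 0, 0]],
])

```text
time_s: 17.65
ee_pos: [0.4223, -0.0489, 0.0051]
ee_rot: [0.01, 0.996, 0.043, -0.078]
contact_force: [1.0, 0.4, 0.6]
finger_gap: 0.648
grip_force: 0.0
```

```bash
python3 st.py 422 -49 4; python3 -c "
from h import *
print(ctrl.read_state()['joint_pos'].round(3))"
```

```text
t 17.65 p [422.3 -48.9   5.1] psi 4.94 z [-0.155 -0.027 -0.988] q1,q7 [ 0.2  -2.41] gap 55.4 grip 0.0 F [1.  0.4 0.6]
tool shift [-0.1  0.   1.1]
[ 0.196  0.955 -0.341  2.138  0.914  0.382 -2.415]
```

>>> send_rows([
  [[0, 0, 1], [0, 0, 0]],
  [[0, 0, 0], [0, 0, 0]],
  [[0, 0, 0], [0, 0, 0]],
  [[0, 0, 0], [0, 0, 0]],
  [[0, 0, 0], [0, 0, 0]],
  [[0, 0, 0], [0, 0, 0]],
], fingers=15)

```text
time_s: 18.4
ee_pos: [0.423, -0.0489, 0.0049]
ee_rot: [0.01, 0.996, 0.043, -0.077]
contact_force: [-0.4, 0.1, 5.2]
finger_gap: 0.328
grip_force: 59.8
```

>>> send_rows([
  [[0, 0, -25], [0, 0, 0]],
  [[0, 0, -40], [0, 0, 0]],
  [[0, 0, -50], [0, 0, 0]],
  [[0, 0, 0], [0, 10.5, 0]],
  [[0, 0, 0], [0, 0, 5]],
  [[0, 0, 0], [0, 0, 0]],
])

```text
time_s: 19.15
ee_pos: [0.4421, -0.0483, 0.117]
ee_rot: [0.011, 1.0, -0.0, 0.004]
contact_force: [0.5, 0.1, -0.6]
finger_gap: 0.336
grip_force: 59.5
```

```bash
python3 st.py 598 -240 110; python3 -c "
from h import *
print(ctrl.read_state()['joint_pos'].round(3))"
```

```text
t 19.15 p [442.1 -48.3 117. ] psi 0.0 z [ 0.007 -0.022 -1.   ] q1,q7 [ 0.26 -2.44] gap 28.7 grip 59.5 F [ 0.5  0.1 -0.6]
tool shift [155.8 191.5  12.3]
[ 0.257  0.704 -0.427  2.199  0.832  0.402 -2.436]
```

>>> send_rows([
  [[36.5, 39.5, 0], [1.3, 0, 0]],
  [[36.5, 39.5, 0], [0, 0, 0]],
  [[36.5, 39.5, 0], [0, 0, 0]],
  [[36.5, 39.5, 0], [0, 0, 0]],
  [[36.5, 39.5, 0], [0, 0, 0]],
  [[0, 0, 0], [0, 0, 0]],
  [[0, 0, 40], [0, 0, 0]],
  [[0, 0, 40], [0, 0, 0]],
  [[0, 0, 0], [0, 0, 0]],
  [[0, 0, 0], [0, 0, 0]],
])

```text
time_s: 20.4
ee_pos: [0.626, -0.2451, 0.0396]
ee_rot: [-0.001, 1.0, -0.0, 0.004]
contact_force: [0.4, 0.0, -0.6]
finger_gap: 0.331
grip_force: 59.5
```

```bash
python3 st.py 625 -245 11
```

```text
t 20.4 p [ 626.  -245.1   39.6] psi -0.0 z [ 0.008  0.002 -1.   ] q1,q7 [ 0.6  -1.85] gap 28.3 grip 59.5 F [ 0.4  0.  -0.6]
tool shift [-1.2  0.  28.6]
```

>>> send_rows([
  [[-1, 0, 20], [0, 0, 0]],
  [[0, 0, 8], [0, 0, 0]],
  [[0, 0, 0], [0, 0, 0]],
])

```text
time_s: 20.78
ee_pos: [0.6237, -0.2457, 0.0102]
ee_rot: [-0.001, 1.0, -0.0, 0.003]
contact_force: [-1.4, 0.7, 1.3]
finger_gap: 0.332
grip_force: 59.8
```

>>> send_rows([
  [[0, 0, 0], [0, 0, 0]],
  [[0, 0, 0], [0, 0, 0]],
  [[0, 0, 0], [0, 0, 0]],
  [[0, 0, -20], [0, 0, 0]],
  [[0, 0, -40], [0, 0, 0]],
  [[0, 0, -50], [0, 0, 0]],
  [[-22, -38, 0], [0, 0, 0]],
  [[-22, -38, 0], [0, 0, 0]],
  [[-22, -38, 0], [0, 0, 0]],
  [[-22, -38, 0], [0, 0, 0]],
  [[-22, -38, 0], [0, 0, 0]],
  [[-22, -38, 0], [0, 0, 0]],
  [[-22, -38, 0], [0, 0, 0]],
  [[-22, -38, 0], [0, 0, 0]],
  [[0, 0, 10], [0, 0, -9]],
  [[0, 0, 10], [0, 0, -9]],
  [[0, 0, 10], [0, 0, -9]],
  [[0, 0, 10], [0, 0, -9]],
  [[0, 0, 10], [0, 0, -9]],
  [[0, 0, 0], [0, 0, 0]],
], fingers=45)

```text
time_s: 23.28
ee_pos: [0.4486, 0.0587, 0.0702]
ee_rot: [0.001, 0.924, 0.382, 0.004]
contact_force: [0.4, -0.3, 0.4]
finger_gap: 0.521
grip_force: 0.0
```

```bash
python3 st.py 451 57.5 4;  python3 - <<'E'
from h import *
print(ctrl.read_state()['joint_pos'].round(3))
f=grab("top"); a=cv2.cvtColor(f["img"],cv2.COLOR_RGB2BGR)[185:255,335:415]
g=grab("scene"); b=cv2.cvtColor(g["img"],cv2.COLOR_RGB2BGR)[240:390,220:440]
cv2.imwrite("pics/b4.png",np.hstack([cv2.resize(a,(343,300)),cv2.resize(b,(440,300))]))
E
```

```text
t 23.27 p [448.6  58.7  70.2] psi 44.87 z [ 0.008  0.002 -1.   ] q1,q7 [ 0.08 -2.17] gap 44.5 grip 0.0 F [ 0.4 -0.3  0.4]
tool shift [ 0.4  2.3 66.3]
[ 0.083  0.825 -0.513  2.198  1.138  0.409 -2.171]
```

View pics/b4.png

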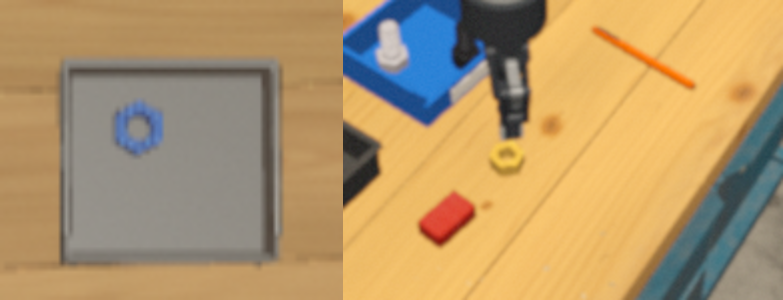

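The blue nut lies in the grey bin (137,127 in the left crop). The gripper is above the brass nut (507,157).

>>> send_rows([
  [[0.5, 2.5, 25], [0, 0, 0]],
  [[0, 0, 20], [0, 0, 0]],
  [[0, 0, 15], [0, 0, 0]],
  [[0, 0, 6], [0, 0, 0]],
  [[0, 0, 0], [0, 0, 0]],
], fingers=55)

```text
time_s: 24.0
ee_pos: [0.4511, 0.0574, 0.0041]
ee_rot: [0.001, 0.924, 0.382, 0.004]
contact_force: [-0.6, 0.6, -0.2]
finger_gap: 0.645
grip_force: 0.0
```

```bash
python3 st.py 451 57.5 4; python3 -c "
from h import *
print(ctrl.read_state()['joint_pos'].round(3))"
```

```text
t 24.0 p [451.1  57.4   4.1] psi 44.88 z [ 0.007  0.002 -1.   ] q1,q7 [-0.01 -2.54] gap 55.1 grip 0.0 F [-0.6  0.6 -0.2]
tool shift [ 0.  -0.1  0.1]
[-0.013  0.947 -0.35   2.206  1.534  0.282 -2.54 ]
```

>>> send_rows([
  [[0, 0, 0], [0, 0, 0]],
  [[0, 0, 0], [0, 0, 0]],
  [[0, 0, 0], [0, 0, 0]],
  [[0, 0, 0], [0, 0, 0]],
  [[0, 0, 0], [0, 0, 0]],
  [[0, 0, 0], [0, 0, 0]],
], fingers=15)

```text
time_s: 24.75
ee_pos: [0.4512, 0.0572, 0.0047]
ee_rot: [0.001, 0.924, 0.382, 0.004]
contact_force: [-0.0, -1.1, 5.6]
finger_gap: 0.33
grip_force: 59.4
```

>>> send_rows([
  [[0, 0, -20], [0, 0, 0]],
  [[0, 0, -20], [0, 0, 9]],
  [[0, 0, -20], [0, 0, 9]],
  [[0, 0, -20], [0, 0, 9]],
  [[0, 0, -20], [0, 0, 9]],
  [[0, 0, -15], [0, 0, 9]],
  [[13.5, 37, 0], [0, 0, 0]],
  [[13.5, 37, 0], [0, 0, 0]],
  [[13.5, 37, 0], [0, 0, 0]],
  [[13.5, 37, 0], [0, 0, 0]],
  [[13.5, 37, 0], [0, 0, 0]],
  [[13.5, 37, 0], [0, 0, 0]],
  [[13.5, 37, 0], [0, 0, 0]],
  [[13.5, 37, 0], [0, 0, 0]],
  [[13.5, 37, 0], [0, 0, 0]],
  [[0, 0, 0], [0, 0, 0]],
  [[0, 0, 40], [0, 0, 0]],
  [[0, 0, 40], [0, 0, 0]],
  [[0, 0, 0], [0, 0, 0]],
  [[0, 0, 0], [0, 0, 0]],
])

```text
time_s: 27.25
ee_pos: [0.5725, -0.2753, 0.0405]
ee_rot: [-0.001, 1.0, -0.0, 0.004]
contact_force: [0.9, -0.3, 0.1]
finger_gap: 0.329
grip_force: 59.7
```

```bash
python3 st.py 572 -275 10
```

```text
t 27.25 p [ 572.5 -275.3   40.5] psi -0.01 z [ 0.008  0.002 -1.   ] q1,q7 [ 0.68 -1.84] gap 28.1 grip 59.7 F [ 0.9 -0.3  0.1]
tool shift [-0.8 -0.3 30.5]
```

>>> send_rows([
  [[-0.5, 0, 20], [0, 0, 0]],
  [[0, 0, 10], [0, 0, 0]],
  [[0, 0, 0], [0, 0, 0]],
])

```text
time_s: 27.62
ee_pos: [0.5711, -0.2759, 0.0085]
ee_rot: [-0.001, 1.0, -0.0, 0.003]
contact_force: [-0.1, -0.2, -0.3]
finger_gap: 0.329
grip_force: 59.7
```

>>> send_rows([
  [[0, 0, 0], [0, 0, 0]],
  [[0, 0, 0], [0, 0, 0]],
  [[0, 0, 0], [0, 0, 0]],
  [[0, 0, -20], [0, 0, 0]],
  [[0, 0, -40], [0, 0, 0]],
  [[0, 0, -50], [0, 0, 0]],
  [[-35, -34, 0], [0, 0, 0]],
  [[-35, -34, 0], [0, 0, 0]],
  [[-35, -34, 0], [0, 0, 0]],
  [[-35, -34, 0], [0, 0, 0]],
  [[0, 0, 25], [0, 0, 6.2]],
  [[0, 0, 35], [0, 0, 0]],
  [[0, 0, 0], [0, 0, 0]],
  [[0, 0, 0], [0, 0, 0]],
], fingers=45)

```text
time_s: 29.38
ee_pos: [0.4319, -0.1398, 0.0594]
ee_rot: [-0.001, 0.999, -0.054, 0.004]
contact_force: [0.1, -0.0, -0.3]
finger_gap: 0.529
grip_force: 0.0
```

```bash
python3 st.py 432 -139.5 4;  python3 - <<'E'
from h import *
print(ctrl.read_state()['joint_pos'].round(3))
f=grab("top"); a=cv2.cvtColor(f["img"],cv2.COLOR_RGB2BGR)[185:325,240:420]
g=grab("scene"); b=cv2.cvtColor(g["img"],cv2.COLOR_RGB2BGR)[170:320,260:440]
cv2.imwrite("pics/b5.png",np.hstack([cv2.resize(a,(386,300)),cv2.resize(b,(360,300))]))
E
```

```text
t 29.38 p [ 431.9 -139.8   59.4] psi -6.23 z [ 0.008  0.001 -1.   ] q1,q7 [ 0.38 -2.45] gap 45.2 grip 0.0 F [ 0.1 -0.  -0.3]
tool shift [-0.4 -0.2 55.4]
[ 0.381  0.816 -0.27   2.204  0.976  0.233 -2.448]
```

View pics/b5.png

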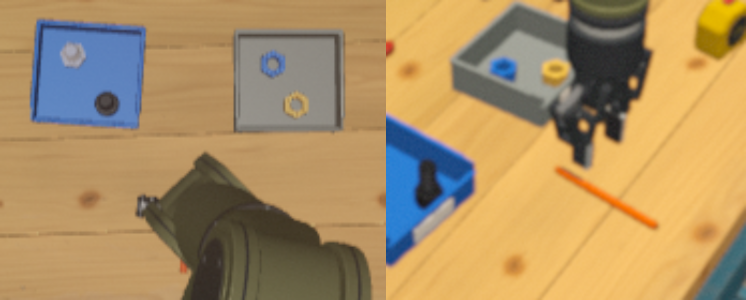

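>>> send_rows([
  [[0, 0, 0], [0, 0, -10]],
  [[0, 0, 0], [0, 0, -10]],
  [[0, 0, 0], [0, 0, -10]],
  [[0, 0, 0], [0, 0, -10]],
  [[0, 0, 0], [0, 0, -10]],
  [[0, 0, 0], [0, 0, -10]],
  [[0, 0, 0], [0, 0, -10]],
  [[0, 0, 0], [0, 0, -10]],
  [[0, 0, 0], [0, 0, -10]],
  [[0, 0, 0], [0, 0, -10]],
  [[0, 0, 0], [0, 0, -10]],
  [[0, 0, 0], [0, 0, -10]],
  [[0, 0, 0], [0, 0, -10]],
  [[0, 0, 0], [0, 0, -10]],
  [[0, 0, 0], [0, 0, -10]],
  [[0, 0, 0], [0, 0, -10]],
  [[0, 0, 0], [0, 0, -10]],
  [[0, 0, 0], [0, 0, -10]],
  [[0, 0, 0], [0, 0, 0]],
  [[0, 0, 0], [0, 0, 0]],
])

```text
time_s: 31.98
ee_pos: [0.4313, -0.1403, 0.0588]
ee_rot: [0.004, 0.056, 0.998, 0.001]
contact_force: [-0.0, 0.2, 0.8]
finger_gap: 0.524
grip_force: 0.0
```

```bash
python3 st.py 432 -139.5 4;  python3 - <<'E'
from h import *
print(ctrl.read_state()['joint_pos'].round(3))
E
```

```text
t 31.98 p [ 431.3 -140.3   58.8] psi 173.55 z [ 0.008  0.001 -1.   ] q1,q7 [0.71 0.35] gap 44.8 grip 0.0 F [-0.   0.2  0.8]
tool shift [-0.2  0.8 54.8]
[ 0.711  0.945 -0.843  2.188  1.313  0.673  0.349]
```

>>> send_rows([
  [[0, 0.5, 25], [0, 0, 0]],
  [[0, 0, 20], [0, 0, 0]],
  [[0, 0, 10], [0, 0, 0]],
  [[0, 0, 0], [0, 0, 0]],
  [[0, 0, 0], [0, 0, 0]],
])

```text
time_s: 32.6
ee_pos: [0.4319, -0.1392, 0.0038]
ee_rot: [0.004, 0.055, 0.999, 0.001]
contact_force: [0.4, 0.2, 0.5]
finger_gap: 0.526
grip_force: 0.0
```

```bash
python3 st.py 432 -139.5 3;  python3 - <<'E'
from h import *
print(ctrl.read_state()['joint_pos'].round(3))
g=grab("scene"); b=cv2.cvtColor(g["img"],cv2.COLOR_RGB2BGR)[200:320,310:430]
cv2.imwrite("pics/b6.png",cv2.resize(b,(480,480)))
E
```

```text
t 32.6 p [ 431.9 -139.2    3.8] psi 173.74 z [ 0.008  0.002 -1.   ] q1,q7 [0.67 0.19] gap 44.9 grip 0.0 F [0.4 0.2 0.5]
tool shift [-0.1 -0.2  0.8]
[ 0.675  1.052 -0.78   2.195  1.513  0.655  0.187]
```

View pics/b6.png

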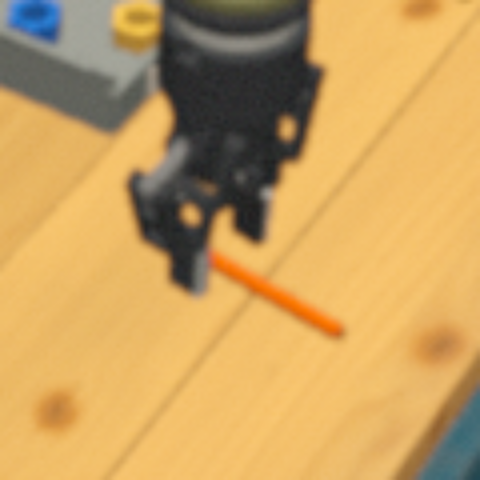

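The fingers straddle the marker (near end at (340,330) in the crop).

>>> send_rows([
  [[0, 0, 0], [0, 0, 0]],
  [[0, 0, 0], [0, 0, 0]],
  [[0, 0, 0], [0, 0, 0]],
  [[0, 0, 0], [0, 0, 0]],
  [[0, 0, 0], [0, 0, 0]],
  [[0, 0, 0], [0, 0, 0]],
  [[0, 0, 0], [0, 0, 0]],
], fingers=0)

```text
time_s: 33.52
ee_pos: [0.4317, -0.1394, 0.0038]
ee_rot: [0.004, 0.054, 0.999, 0.001]
contact_force: [0.0, 0.0, 5.9]
finger_gap: 0.086
grip_force: 59.1
```

>>> send_rows([
  [[0, 0, -20], [0, 0, 0]],
  [[0, 0, -40], [0, 0, 0]],
  [[0, 0, -40], [0, 0, 0]],
  [[0, 0, -40], [0, 0, 0]],
  [[0, 0, 0], [0, 0, 0]],
  [[0, 0, 0], [0, 0, 0]],
])

```text
time_s: 34.28
ee_pos: [0.4301, -0.1399, 0.1429]
ee_rot: [0.003, 0.055, 0.999, 0.001]
contact_force: [0.2, 1.2, -0.6]
finger_gap: 0.082
grip_force: 58.8
```

```bash
python3 st.py; cat > pm.py <<'E'
from h import *
f=grab("scene")
h=cv2.cvtColor(f["img"],cv2.COLOR_RGB2HSV).astype(int); m=((h[...,0]<13)&(h[...,1]>200)).astype(np.uint8); m[:200]=0; m[:,:300]=0
p=cloud(f)[m>0]; p=p[(p[:,2]>.06)&(p[:,2]<.2)]
print(len(p)); d=np.array([.994,-.108,0]); t=(p-[.432,-.1392,.13])@d
print("along range",np.percentile(t,[0,2,98,100]).round(3),"z",np.percentile(p[:,2],[5,50,95]).round(3), p[np.argmin(t)],p[np.argmax(t)])
b=cv2.cvtColor(f["img"],cv2.COLOR_RGB2BGR)[130:290,300:460]; cv2.imwrite("pics/b7.png",cv2.resize(b,(480,480)))
E
python3 pm.py
```

```text
t 34.27 p [ 430.1 -139.9  142.9] psi 173.74 z [ 0.006  0.001 -1.   ] q1,q7 [0.78 0.61] gap 7.0 grip 58.8 F [ 0.2  1.2 -0.6]
26
along range [-0.078 -0.078  0.044  0.044] z [0.144 0.147 0.15 ] [ 0.35451501 -0.12810982  0.14795071] [ 0.47593938 -0.14233784  0.1486193 ]
```

View pics/b7.png

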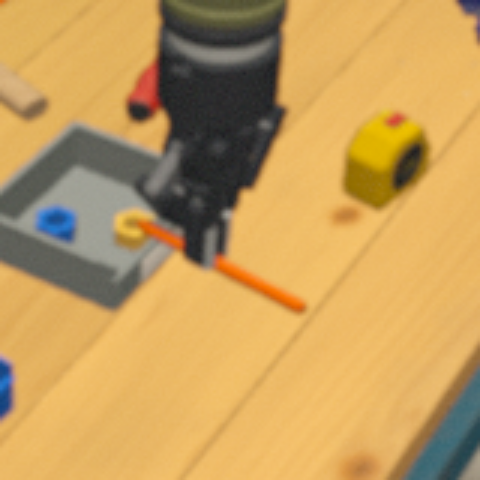

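Marker held level, with its centre about 14.5 mm robot-ward of the TCP. Next I turn it and carry it over.

>>> send_rows([
  [[0, 0, 0], [0, 0, 9.5]],
  [[0, 0, 0], [0, 0, 9.5]],
  [[0, 0, 0], [0, 0, 9.5]],
  [[0, 0, 0], [0, 0, 9.5]],
  [[0, 0, 0], [0, 0, 9.5]],
  [[0, 0, 0], [0, 0, 9.5]],
  [[0, 0, 0], [0, 0, 9.5]],
  [[0, 0, 0], [0, 0, 9.5]],
  [[0, 0, 0], [0, 0, 9.5]],
  [[34, 17.5, 0], [0, 0, 0]],
  [[34, 17.5, 0], [0, 0, 0]],
  [[34, 17.5, 0], [0, 0, 0]],
  [[34, 17.5, 0], [0, 0, 0]],
  [[34, 17.5, 0], [0, 0, 0]],
  [[34, 17.5, 0], [0, 0, 0]],
  [[34, 17.5, 0], [0, 0, 0]],
  [[34, 17.5, 0], [0, 0, 0]],
  [[34, 17.5, 0], [0, 0, 0]],
  [[34, 17.5, 0], [0, 0, 0]],
  [[0, 0, 0], [0, 0, 0]],
])

```text
time_s: 36.83
ee_pos: [0.6154, 0.1991, 0.1434]
ee_rot: [0.0, 0.716, 0.698, 0.003]
contact_force: [-0.6, -0.4, 0.1]
finger_gap: 0.084
grip_force: 58.8
```

>>> send_rows([
  [[0, 0, 30], [0, 0, 0]],
  [[0, 0, 20], [0, 0, 0]],
  [[0, 0, 0], [0, 0, 0]],
  [[0, 0, 0], [0, 0, 0]],
])

```text
time_s: 37.33
ee_pos: [0.6164, 0.195, 0.0955]
ee_rot: [0.002, 0.718, 0.696, 0.003]
contact_force: [0.9, 0.1, 1.0]
finger_gap: 0.087
grip_force: 58.8
```

```bash
python3 st.py 604 201.8 8;  python3 - <<'E'
from h import *
g=grab("scene"); b=cv2.cvtColor(g["img"],cv2.COLOR_RGB2BGR)[220:430,70:310]
f=grab("top"); a=cv2.cvtColor(f["img"],cv2.COLOR_RGB2BGR)[180:250,120:245]
h=cv2.cvtColor(g["img"],cv2.COLOR_RGB2HSV).astype(int); m=((h[...,0]<13)&(h[...,1]>200)); m[:230]=0;m[:,300:]=0;m[:,:120]=0
p=cloud(g)[m]; p=p[(p[:,2]>.07)&(p[:,2]<.13)]; print(len(p)); i=np.argmin(p[:,1]); j=np.argmax(p[:,1]); print(p[i].round(4),p[j].round(4))
cv2.imwrite("pics/b8.png",np.vstack([cv2.resize(a,(480,269)),cv2.resize(b,(360,315)) if 0 else cv2.copyMakeBorder(cv2.resize(b,(360,315)),0,0,0,120,0)]))
E
```

```text
t 37.33 p [616.4 195.   95.5] psi 88.24 z [ 0.007  0.002 -1.   ] q1,q7 [-0.09 -0.95] gap 7.4 grip 58.8 F [0.9 0.1 1. ]
tool shift [  6.2 -13.2  87.4]
82
[0.6161 0.1458 0.1005] [0.6141 0.2747 0.099 ]
```

View pics/b8.png

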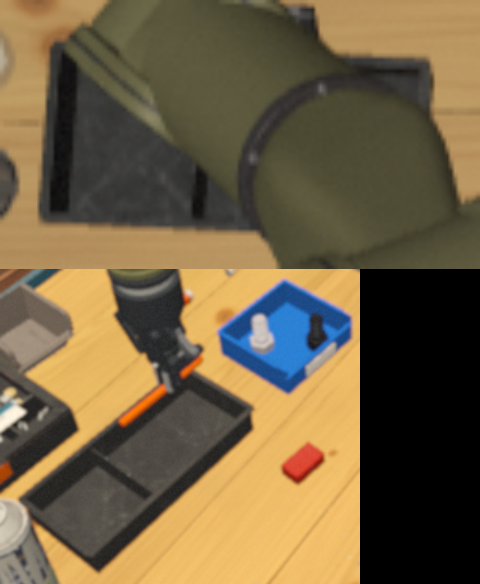

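The marker hangs level above the tray, its ends at y = 146 and 275. I shift it by (6, -13) mm and lower it into the long bay.

>>> send_rows([
  [[6, -13, 0], [0, 0, 0]],
  [[0, 0, 25], [0, 0, 0]],
  [[0, 0, 25], [0, 0, 0]],
  [[0, 0, 20], [0, 0, 0]],
  [[0, 0, 10], [0, 0, 0]],
  [[0, 0, 6], [0, 0, 0]],
  [[0, 0, 0], [0, 0, 0]],
  [[0, 0, 0], [0, 0, 0]],
])

```text
time_s: 38.42
ee_pos: [0.6045, 0.2019, 0.0097]
ee_rot: [0.002, 0.718, 0.696, 0.004]
contact_force: [1.1, 1.3, 0.2]
finger_gap: 0.091
grip_force: 58.8
```

```bash
python3 st.py 604 201.8 8
```

```text
t 38.42 p [604.5 201.9   9.7] psi 88.25 z [ 0.008  0.002 -1.   ] q1,q7 [-0.15 -1.04] gap 7.8 grip 58.8 F [1.1 1.3 0.2]
tool shift [-0.1 -0.5  1.7]
```

>>> send_rows([
  [[0, 0, 1.5], [0, 0, 0]],
  [[0, 0, 0], [0, 0, 0]],
])

```text
time_s: 38.67
ee_pos: [0.604, 0.2016, 0.0077]
ee_rot: [0.002, 0.718, 0.696, 0.003]
contact_force: [-0.1, -0.9, 0.1]
finger_gap: 0.085
grip_force: 58.8
```

>>> send_rows([
  [[0, 0, 0], [0, 0, 0]],
  [[0, 0, 0], [0, 0, 0]],
  [[0, 0, 0], [0, 0, 0]],
  [[0, 0, 0], [0, 0, 0]],
  [[0, 0, -15], [0, 0, 0]],
  [[0, 0, -30], [0, 0, 0]],
  [[0, 0, -40], [0, 0, 0]],
  [[0, 0, -50], [0, 0, 0]],
  [[0, 0, -50], [0, 0, 0]],
  [[-40, -15, 0], [0, 0, 0]],
  [[-40, -15, 0], [0, 0, 0]],
  [[-40, -15, 0], [0, 0, 0]],
  [[-40, -15, 0], [0, 0, 0]],
  [[-40, -15, 0], [0, 0, 0]],
  [[-40, -15, 0], [0, 0, 0]],
  [[-40, -15, 0], [0, 0, 0]],
  [[-40, -10, 0], [0, 0, 0]],
  [[0, 0, 0], [0, 0, 0]],
  [[0, 0, 0], [0, 0, 0]],
  [[0, 0, 0], [0, 0, 0]],
], fingers=30)

```text
time_s: 41.18
ee_pos: [0.4787, -0.1135, 0.1917]
ee_rot: [0.002, 0.717, 0.697, 0.004]
contact_force: [-0.2, 0.2, 0.7]
finger_gap: 0.349
grip_force: 0.0
```

```bash
python3 st.py; python3 - <<'E'
from h import *
g=grab("scene"); save(g,"e1.png",(0,130,460,480),1)
f=grab("top"); save(f,"e2.png",(100,180,460,310),2)
E
```

```text
t 41.17 p [ 478.7 -113.5  191.7] psi 88.4 z [ 0.008  0.002 -1.   ] q1,q7 [ 0.55 -0.52] gap 29.8 grip 0.0 F [-0.2  0.2  0.7]
```

View pics/e1.png

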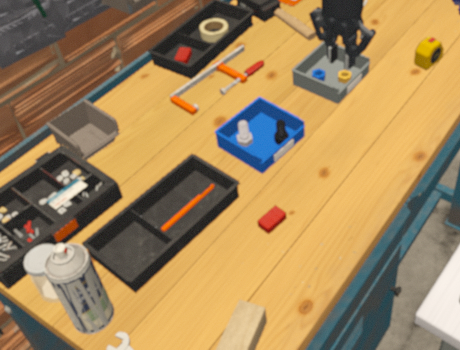

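View pics/e2.png

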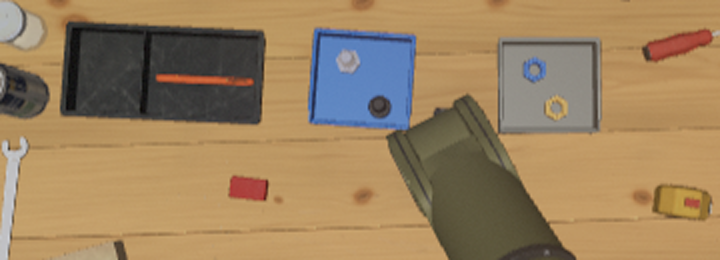

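Both bolts are in the blue bin (348,60 and 379,105 in the top crop) and both nuts in the grey bin (533,69 and 556,107). The marker lies flat in the long bay (155–253, 80). The block and tape haven't moved, so I'm handing in.

```bash
python3 -c "
from workcell import ctrl
print(ctrl.sign_off())"
```

```text
the job is handed in; nothing more can be done
None
```

The job is handed in at about 41 s of the 122 s allowed: both bolts are in the blue bin, both nuts in the grey bin and the marker flat in the tray's long bay, with the rubber block and tape measure left where they were.

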